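# Prop the display chest open and lay its cartons in brick bond

## Task

Set up the counter display: swing the brass stay behind the wooden chest fully up, then open the chest's lid and lay it back so that it leans on the stay. Then build all the gift cartons in the tray in brick bond, flat and lengthwise along the felt runner: a bottom course of three end to end, the other cartons in courses on top, each centred over the joint between two cartons below. Do not disturb the shakers or the egg cup.

Things in the scene. Friction and masses are not known exactly. Their poses are not given: they have to be found in the camera images.
- chest: wooden display chest, fixed: a shallow tray 152 (x) by 350 (y) by 50 mm high under a flat 12 mm lid. Origin on the counter under the tray's centre; x to its back (hinge, stay), -x to its front, y along its length, z up. Inside: 136 by 330 mm, floor 34 mm above the counter, walls 16 mm above that floor. Behind it a 10 mm foot board carries the stay and its 72 mm brass post.
- runner (a point): centre of the dark grey felt runner (56 mm wide, as long as the tray, flat), 10 mm in front of the chest's middle, on the tray floor 34 mm above the counter; axes as the chest's: x to the back, y along the runner, z up
- lid (a joint): lid angle (rad): 0 shut, grows as it opens up and back about an axis parallel to the chest's y, at x = 78, z = 50 mm in the chest's frame. 0.4 kg, damped hinge. Unsupported it falls shut or, past upright (1.57), flops right back to 2.6; with the stay up it rests leaning on the stay at 1.90.
- lid_pull (a point): centre of the lid's brass pull: a barrel 16 mm thick and 46 mm long along the chest's y (flat ends) on a short stem at the middle of the lid's free edge, 30 mm clear of it; 186 mm from the hinge axis in the lid's plane, 7 mm above it when shut. Pinched by its two ends it lets the lid turn between the fingers; the point's axes turn with the lid.
- stay (a joint): brass stay's angle (rad): 0 folded, lying level along the chest's back towards its -y; 1.57 upright; 1.70 at its stop just past upright, where it stays by its own weight. Turns about an axis parallel to the chest's x at x = 141, y = 0, z = 55 mm in the chest's frame, its end rising on the -y side. 0.09 kg, little friction; it cannot be raised once the lid lies back over it.
- stay_tab (a point): centre of the round finger tab at the free end of the stay, 108 mm from its pivot: a disc 28 mm across and 12 mm thick (along the chest's x, across which it is pinched)
- carton_a: burgundy gift carton in a sleeve with a red ribbon round it, small silver plates and paper end labels, a closed block 100 mm (its x) by 52 mm (its y) by 40 mm high (its z), 0.15 to 0.3 kg; origin at its centre, 20 mm above what it lies on. Top and underside look alike: either may be up. All the cartons are alike; some may be absent.
- carton_b: burgundy gift carton in a sleeve with a red ribbon round it, small silver plates and paper end labels, a closed block 100 mm (its x) by 52 mm (its y) by 40 mm high (its z), 0.15 to 0.3 kg; origin at its centre, 20 mm above what it lies on. Top and underside look alike: either may be up. All the cartons are alike; some may be absent.
- carton_c: burgundy gift carton in a sleeve with a red ribbon round it, small silver plates and paper end labels, a closed block 100 mm (its x) by 52 mm (its y) by 40 mm high (its z), 0.15 to 0.3 kg; origin at its centre, 20 mm above what it lies on. Top and underside look alike: either may be up. All the cartons are alike; some may be absent.
- carton_d: burgundy gift carton in a sleeve with a red ribbon round it, small silver plates and paper end labels, a closed block 100 mm (its x) by 52 mm (its y) by 40 mm high (its z), 0.15 to 0.3 kg; origin at its centre, 20 mm above what it lies on. Top and underside look alike: either may be up. All the cartons are alike; some may be absent.
- carton_e: burgundy gift carton in a sleeve with a red ribbon round it, small silver plates and paper end labels, a closed block 100 mm (its x) by 52 mm (its y) by 40 mm high (its z), 0.15 to 0.3 kg; origin at its centre, 20 mm above what it lies on. Top and underside look alike: either may be up. All the cartons are alike; some may be absent.
- carton_f: burgundy gift carton in a sleeve with a red ribbon round it, small silver plates and paper end labels, a closed block 100 mm (its x) by 52 mm (its y) by 40 mm high (its z), 0.15 to 0.3 kg; origin at its centre, 20 mm above what it lies on. Top and underside look alike: either may be up. All the cartons are alike; some may be absent.
- salt_shaker: grey metal salt shaker, 39 mm across, 70 tall; origin at its foot; a bystander
- pepper_shaker: black pepper shaker, 39 mm across, 70 tall; origin at its foot; a bystander
- egg_cup: small steel egg cup, 43 mm across, 40 tall; origin at its foot; a bystander

How it is judged:
On the way, in this order (a step that is already met when the one before it is completed fails the run):
1. the stay stands fully up while the lid is still shut (value of joint stay above 1.5 rad and value of joint lid below 0.3 rad), for 0.2 s.
2. the lid leans back at rest on the raised stay (value of joint stay above 1.5 rad and value of joint lid between 1.82 and 2 rad and velocity of joint lid between -0.05 and 0.05 rad/s), for 0.4 s.
At the end, for the whole second after the job is handed in: Stay over 1.5, lid at 1.82 to 2.00. Each carton at rest, flat, within 0.17 rad and 20 mm of the runner's line, at -106, 0 or +106 mm along it (within 22) at the bottom, -53 or +53 in the second course, 0 in the third (within 18); centres 20, 60, 100 mm above it (within 10) (value of joint stay above 1.5 rad and value of joint lid between 1.82 and 2 rad and ((x of carton_a in the frame of runner between -0.02 and 0.02 m and y of carton_a in the frame of runner between -0.128 and -0.084 m and z of carton_a in the frame of runner between 0.01 and 0.03 m) or (x of carton_a in the frame of runner between -0.02 and 0.02 m and y of carton_a in the frame of runner between -0.022 and 0.022 m and z of carton_a in the frame of runner between 0.01 and 0.03 m) or (x of carton_a in the frame of runner between -0.02 and 0.02 m and y of carton_a in the frame of runner between 0.084 and 0.128 m and z of carton_a in the frame of runner between 0.01 and 0.03 m) or (x of carton_a in the frame of runner between -0.02 and 0.02 m and y of carton_a in the frame of runner between -0.071 and -0.035 m and z of carton_a in the frame of runner between 0.05 and 0.07 m) or (x of carton_a in the frame of runner between -0.02 and 0.02 m and y of carton_a in the frame of runner between 0.035 and 0.071 m and z of carton_a in the frame of runner between 0.05 and 0.07 m) or (x of carton_a in the frame of runner between -0.02 and 0.02 m and y of carton_a in the frame of runner between -0.018 and 0.018 m and z of carton_a in the frame of runner between 0.09 and 0.11 m)) and angle between the x axis of each of carton_a, carton_b, carton_c, carton_d, carton_e, carton_f and the y axis of runner, either way round below 0.17 rad and angle between the z axis of each of carton_a, carton_b, carton_c, carton_d, carton_e, carton_f and the z axis of runner, either way round below 0.1 rad and linear speed of each of carton_a, carton_b, carton_c, carton_d, carton_e, carton_f below 0.02 m/s and ((x of carton_b in the frame of runner between -0.02 and 0.02 m and y of carton_b in the frame of runner between -0.128 and -0.084 m and z of carton_b in the frame of runner between 0.01 and 0.03 m) or (x of carton_b in the frame of runner between -0.02 and 0.02 m and y of carton_b in the frame of runner between -0.022 and 0.022 m and z of carton_b in the frame of runner between 0.01 and 0.03 m) or (x of carton_b in the frame of runner between -0.02 and 0.02 m and y of carton_b in the frame of runner between 0.084 and 0.128 m and z of carton_b in the frame of runner between 0.01 and 0.03 m) or (x of carton_b in the frame of runner between -0.02 and 0.02 m and y of carton_b in the frame of runner between -0.071 and -0.035 m and z of carton_b in the frame of runner between 0.05 and 0.07 m) or (x of carton_b in the frame of runner between -0.02 and 0.02 m and y of carton_b in the frame of runner between 0.035 and 0.071 m and z of carton_b in the frame of runner between 0.05 and 0.07 m) or (x of carton_b in the frame of runner between -0.02 and 0.02 m and y of carton_b in the frame of runner between -0.018 and 0.018 m and z of carton_b in the frame of runner between 0.09 and 0.11 m)) and ((x of carton_c in the frame of runner between -0.02 and 0.02 m and y of carton_c in the frame of runner between -0.128 and -0.084 m and z of carton_c in the frame of runner between 0.01 and 0.03 m) or (x of carton_c in the frame of runner between -0.02 and 0.02 m and y of carton_c in the frame of runner between -0.022 and 0.022 m and z of carton_c in the frame of runner between 0.01 and 0.03 m) or (x of carton_c in the frame of runner between -0.02 and 0.02 m and y of carton_c in the frame of runner between 0.084 and 0.128 m and z of carton_c in the frame of runner between 0.01 and 0.03 m) or (x of carton_c in the frame of runner between -0.02 and 0.02 m and y of carton_c in the frame of runner between -0.071 and -0.035 m and z of carton_c in the frame of runner between 0.05 and 0.07 m) or (x of carton_c in the frame of runner between -0.02 and 0.02 m and y of carton_c in the frame of runner between 0.035 and 0.071 m and z of carton_c in the frame of runner between 0.05 and 0.07 m) or (x of carton_c in the frame of runner between -0.02 and 0.02 m and y of carton_c in the frame of runner between -0.018 and 0.018 m and z of carton_c in the frame of runner between 0.09 and 0.11 m)) and ((x of carton_d in the frame of runner between -0.02 and 0.02 m and y of carton_d in the frame of runner between -0.128 and -0.084 m and z of carton_d in the frame of runner between 0.01 and 0.03 m) or (x of carton_d in the frame of runner between -0.02 and 0.02 m and y of carton_d in the frame of runner between -0.022 and 0.022 m and z of carton_d in the frame of runner between 0.01 and 0.03 m) or (x of carton_d in the frame of runner between -0.02 and 0.02 m and y of carton_d in the frame of runner between 0.084 and 0.128 m and z of carton_d in the frame of runner between 0.01 and 0.03 m) or (x of carton_d in the frame of runner between -0.02 and 0.02 m and y of carton_d in the frame of runner between -0.071 and -0.035 m and z of carton_d in the frame of runner between 0.05 and 0.07 m) or (x of carton_d in the frame of runner between -0.02 and 0.02 m and y of carton_d in the frame of runner between 0.035 and 0.071 m and z of carton_d in the frame of runner between 0.05 and 0.07 m) or (x of carton_d in the frame of runner between -0.02 and 0.02 m and y of carton_d in the frame of runner between -0.018 and 0.018 m and z of carton_d in the frame of runner between 0.09 and 0.11 m)) and ((x of carton_e in the frame of runner between -0.02 and 0.02 m and y of carton_e in the frame of runner between -0.128 and -0.084 m and z of carton_e in the frame of runner between 0.01 and 0.03 m) or (x of carton_e in the frame of runner between -0.02 and 0.02 m and y of carton_e in the frame of runner between -0.022 and 0.022 m and z of carton_e in the frame of runner between 0.01 and 0.03 m) or (x of carton_e in the frame of runner between -0.02 and 0.02 m and y of carton_e in the frame of runner between 0.084 and 0.128 m and z of carton_e in the frame of runner between 0.01 and 0.03 m) or (x of carton_e in the frame of runner between -0.02 and 0.02 m and y of carton_e in the frame of runner between -0.071 and -0.035 m and z of carton_e in the frame of runner between 0.05 and 0.07 m) or (x of carton_e in the frame of runner between -0.02 and 0.02 m and y of carton_e in the frame of runner between 0.035 and 0.071 m and z of carton_e in the frame of runner between 0.05 and 0.07 m) or (x of carton_e in the frame of runner between -0.02 and 0.02 m and y of carton_e in the frame of runner between -0.018 and 0.018 m and z of carton_e in the frame of runner between 0.09 and 0.11 m)) and ((x of carton_f in the frame of runner between -0.02 and 0.02 m and y of carton_f in the frame of runner between -0.128 and -0.084 m and z of carton_f in the frame of runner between 0.01 and 0.03 m) or (x of carton_f in the frame of runner between -0.02 and 0.02 m and y of carton_f in the frame of runner between -0.022 and 0.022 m and z of carton_f in the frame of runner between 0.01 and 0.03 m) or (x of carton_f in the frame of runner between -0.02 and 0.02 m and y of carton_f in the frame of runner between 0.084 and 0.128 m and z of carton_f in the frame of runner between 0.01 and 0.03 m) or (x of carton_f in the frame of runner between -0.02 and 0.02 m and y of carton_f in the frame of runner between -0.071 and -0.035 m and z of carton_f in the frame of runner between 0.05 and 0.07 m) or (x of carton_f in the frame of runner between -0.02 and 0.02 m and y of carton_f in the frame of runner between 0.035 and 0.071 m and z of carton_f in the frame of runner between 0.05 and 0.07 m) or (x of carton_f in the frame of runner between -0.02 and 0.02 m and y of carton_f in the frame of runner between -0.018 and 0.018 m and z of carton_f in the frame of runner between 0.09 and 0.11 m))); the robot touches nothing.
It fails at once if the lid flops back past its stay (value of joint lid above 2.3 rad).
It fails at once if a bystander (shaker, egg cup) is shoved or knocked over (distance of any of salt_shaker, pepper_shaker, egg_cup from where it was at the start of the episode above 0.04 m or angle between any of salt_shaker, pepper_shaker, egg_cup's own z axis and vertical above 0.5 rad).
Of carton_a, carton_b, carton_c, carton_d, carton_e, carton_f only 4 to 6 are there at a start; the rules pass over those that are not, and their reading is None.
At some moment in a run one of carton_a, carton_b, carton_c, carton_d, carton_e, carton_f may be knocked a few centimetres aside while the robot is not near it.
Once in a run the grip may slacken for a moment while it holds something.
It also fails if it takes over 210 s, if anything falls off the work surface, if the arm or the gripper's body presses on something with over 40 N, if the wrist force passes 120 N, or if a joint passes its speed limit or range.

## Robot

A 6-joint arm with a two-finger parallel gripper is mounted at the origin on a cart in front of the work surface, level with it; the furniture and walls round the work are solid. World frame = base frame: x ahead of the robot, y to its left, z up, the work surface at z = 0. Lengths are in m, angles in rad, forces in N, time in s.
With the tool pointing down it reaches from about 0.3 to 0.875 m from the base axis. Payload 6.4 kg.
Tool frame: the origin (TCP) lies at the very end of the fingers, on their centre line; the grasp point (between the pads) lies 19 mm behind it; z points along the fingers, y is the line along which they close (so a half turn about z gives the same grasp; the last joint's range is limited). The gripper opens to 85 mm and grips with 20 to 120 N. Pads are 22 mm wide; open, the fingers measure 114 mm over their backs; the gripper's body (76 mm by 85 mm) begins 54 mm behind the grasp point. The pads swing forward as they close: fully open they stand 13 mm farther back than shut.
Start: joints at [1.045, 0.181, 1.607, -0, 1.354, -0.206], TCP at [0.181, 0.546, 0.231] pointing down, gripper open.
Joint ranges: [-2.99, 2.99], [-0.89, 2.07], [0.3, 2.58], [-1.14, 4.28], [0, 2.63], [-3.12, 3.12]. Speed limits (rad/s): [2.57, 2.57, 3.01, 3.14, 3.14, 3.14].

## Interface

Orientations are given as a unit quaternion [w, x, y, z].
In Python, from bench import ctrl gives the robot as it stands.
- The arm moves only by the shell command python3 jog.py FILE, which reads ROWS from the file FILE. ROWS is a JSON list of rows, 1 to 10 of them, each written [[dx, dy, dz], [rx, ry, rz], opening]: dx, dy, dz in units of 25 mm, then a rotation vector rx, ry, rz in units of 0.2 rad, then the opening from 0.0 (shut) to 1.0 (fully open); each row is the pose to reach, as a shift and turn from the pose commanded when the command began, along the tool's axes at that moment; what a row does not reach only later rows make up. A row lasts 1/8 s, in which the tool goes at most 0.0625 m and 0.188 rad, less where a joint would pass 70% of its speed; a pose out of reach is approached as far as the arm can. The fingers move at their own pace and stop on an object; the grip force is fixed at half the most. Time passes only in rows, so rows that do not move let the fingers close. It prints the time, the measured TCP pose, the force, the opening and the grip force at its end. Input that does not fit is refused with a message, and nothing moves.
- ctrl.get_obs(): the state, without advancing time (a new reading comes with each control period).
- ctrl.camera(name): name is "scene" or "side" or "wrist"; returns the picture (480x640x3 uint8, blue, green, red); there is no depth.
- ctrl.camera_params(name): a dict with "fovy" (degrees; the focal length in pixels is half the picture's height over the tangent of half this angle, whatever the lens; pixels are square), "cx", "cy" (the principal point, pixels), "view" (4x4, takes a point from world to camera coordinates). Camera axes: x right, y up, looking along -z (the intrinsics and any distortion apply to the point x, -y, -z); pixel columns grow to the right and rows downward; lengths in m; the calibration is good to about 2 mm. The wrist camera is an equidistant fisheye: a pixel r from the principal point sees the ray r / f radians off the axis. A picture is of the moment at which its call begins: read the wrist's pose just before it. camera_params takes no time and is no camera call; for the wrist camera it gives the pose at the moment of the call.
- ctrl.hand_in(): hands the job in; it is judged then, once.
The state is a dict: "time_s": time; "q": joint angles; "dq": joint speeds; "joint_efforts": joint torques, N m; "eef_pos": TCP position; "eef_rot": TCP orientation; "wrist_force": force on the tool from outside, world axes, zero at the start; "torque": the same for the moment, N m; "opening": opening from 0.0 (shut) to 1.0 (fully open); "grasp_force": force on a finger pad.
Only numpy, scipy, OpenCV 4.12 (cv2) and the standard library are available. Lean on these libraries where they do the work, as an engineer would, in place of code of your own. Each camera call takes 0.05 s, during which the arm holds its last target. There are 200 camera calls.

## Working session

There is one attempt and no reset: what is moved stays moved. The work goes in short steps, Python scripts to look and compute and a shell command to move; the robot and the scene stay as the last step left them, time stands still between calls to the robot, and variables do not carry over. Pictures are saved under pics/ and viewed, at most 14 in all, crops included, and the job is handed in when it is done.

```bash
ls; mkdir -p pics; python3 - <<'E'
from bench import ctrl
import cv2,numpy as np
o=ctrl.get_obs();print(o)
for n in ("scene","side","wrist"):
    p=ctrl.camera_params(n);print(n,p)
    cv2.imwrite(f"pics/{n}0.png",ctrl.camera(n))
E
```

```text
bench.py
jog.py
pics
{'time_s': 0.0, 'q': array([ 1.04473081e+00,  1.81532572e-01,  1.60799846e+00, -3.18426900e-05,
        1.35381557e+00, -2.06308199e-01]), 'dq': array([ 0.00051758,  0.0002596 ,  0.00057844, -0.0014883 , -0.00124744,
       -0.00052094]), 'joint_efforts': array([ 4.57511342e-04, -4.44861066e+01, -3.51344454e+01,  7.26764210e-05,
        8.99771199e-03,  2.21654324e-05]), 'eef_pos': array([0.18045658, 0.54536561, 0.23039354]), 'eef_rot': array([-2.99493171e-04,  1.59194956e-01,  9.87246776e-01, -8.24396755e-04]), 'wrist_force': array([-0.28902905, -0.57096898,  0.93202959]), 'torque': array([-0.01819567, -0.03964769, -0.00151014]), 'grasp_force': 0.0, 'opening': 0.9992901367124108}
scene {'fovy': 50.92572422798042, 'cx': 321.68029739330836, 'cy': 234.4140737065301, 'view': array([[ 0.64165745, -0.76682329,  0.01605479, -0.44535616],
       [ 0.37702216,  0.33357259,  0.8640507 , -0.24505927],
       [-0.66792964, -0.54837155,  0.50314872, -1.01224236],
       [ 0.        ,  0.        ,  0.        ,  1.        ]])}
side {'fovy': 50.95627998421568, 'cx': 320.3171363226274, 'cy': 236.6151318530171, 'view': array([[-0.95959104, -0.28073282,  0.019342  ,  0.50201453],
       [ 0.17762596, -0.55097525,  0.81539885, -0.21520105],
       [-0.21825225,  0.78588508,  0.57857636, -1.09924679],
       [ 0.        ,  0.        ,  0.        ,  1.        ]])}
wrist {'fovy': 65.70646984690485, 'cx': 320.4896414796513, 'cy': 239.8345584070672, 'view': array([[ 3.12908726e-01,  9.49783056e-01, -5.24773395e-04,
        -5.73670508e-01],
       [-9.07565409e-01,  2.98837013e-01, -2.94994013e-01,
         3.87640149e-02],
       [-2.80023493e-01,  9.27824671e-02,  9.55498957e-01,
        -3.78199237e-01],
       [ 0.00000000e+00,  0.00000000e+00,  0.00000000e+00,
         1.00000000e+00]])}
```

View pics/scene0.png

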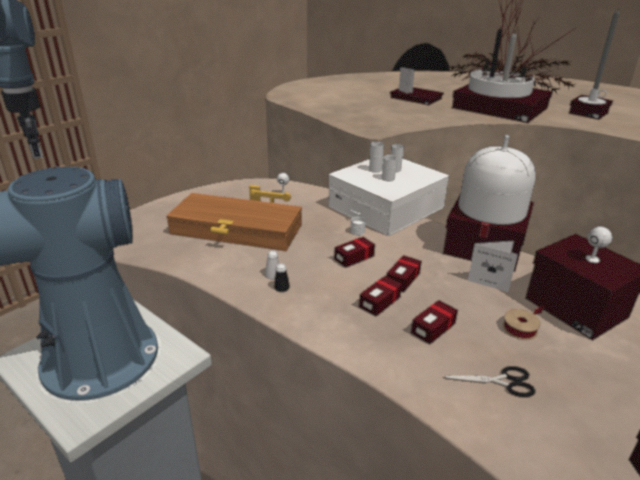

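View pics/side0.png

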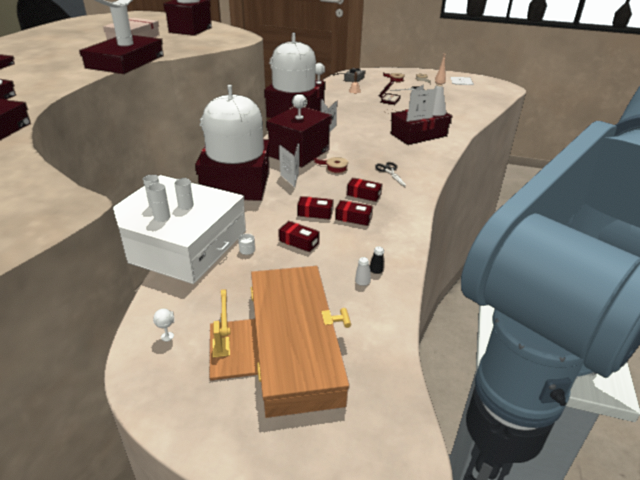

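The pictures show four cartons (side ≈ (299,236), (315,208), (353,212), (364,189)) and the shut chest at (300,335) in the side view. The stay is folded behind it, along (222,320), and the pull is at (340,317). The shakers are at (363,270) and (377,260), and the egg cup is at (247,244).

```bash
cat > h.py <<'E'
from bench import ctrl
import cv2,numpy as np
from scipy.optimize import minimize
from scipy.spatial.transform import Rotation as R
def proj(n,P,p=None):
    p=p or ctrl.camera_params(n); f=240/np.tan(np.radians(p["fovy"])/2)
    c=np.atleast_2d(P)@p["view"][:3,:3].T+p["view"][:3,3]
    x,y,z=c[:,0],-c[:,1],-c[:,2]
    if n=="wrist":
        r=np.hypot(x,y)+1e-9; t=np.arctan2(r,z)*f; return np.c_[p["cx"]+t*x/r,p["cy"]+t*y/r]
    return np.c_[p["cx"]+f*x/z,p["cy"]+f*y/z]
def ray(n,uv,p=None):
    p=p or ctrl.camera_params(n); f=240/np.tan(np.radians(p["fovy"])/2)
    d=(np.array(uv,float)-[p["cx"],p["cy"]])/f
    if n=="wrist":
        r=np.linalg.norm(d)+1e-9; v=np.array([d[0]/r*np.sin(r),d[1]/r*np.sin(r),np.cos(r)])
    else: v=np.array([d[0],d[1],1.])
    V=p["view"]; return -V[:3,:3].T@V[:3,3], V[:3,:3].T@(v*[1,-1,-1])
def plane(n,uv,z,p=None):
    o,d=ray(n,uv,p); return o+d*(z-o[2])/d[2]
def tri(obs):
    A=np.zeros((3,3));b=np.zeros(3)
    for n,uv in obs:
        o,d=ray(n,uv);d/=np.linalg.norm(d);M=np.eye(3)-np.outer(d,d);A+=M;b+=M@o
    return np.linalg.solve(A,b)
def cmask(im):
    b,g,r=[im[...,i].astype(int) for i in range(3)]
    m=((r>45)&(r>2.2*g)&(r>2.2*b)).astype(np.uint8)
    return cv2.morphologyEx(m,cv2.MORPH_CLOSE,np.ones((5,5)))
def box(x,y,z,a,s=(.1,.052,.04)):
    c=np.array([[i,j,k] for i in(-.5,.5) for j in(-.5,.5) for k in(-.5,.5)])*s
    return R.from_euler("z",a).apply(c)+[x,y,z]
def iou(n,P,m,p):
    t=np.zeros(m.shape,np.uint8); h=cv2.convexHull(np.round(proj(n,P,p)*16).astype(np.int32))
    cv2.fillConvexPoly(t,h,1,cv2.LINE_8,4); return (t&m).sum()/max(1,(t|m).sum())
def rel(P):  # world point -> shift in tool axes
    o=ctrl.get_obs(); q=o["eef_rot"]; return R.from_quat(np.r_[q[1:],q[0]]).inv().apply(np.array(P)-o["eef_pos"])
E
python3 - <<'E'
from h import *
S={n:cv2.imread(f"pics/{n}0.png") for n in("scene","side")}
def cr(n,x,y,w,h): return cv2.resize(S[n][y:y+h,x:x+w],(400,300),interpolation=cv2.INTER_CUBIC)
cv2.imwrite("pics/c1.png",np.vstack([np.hstack([cr("side",195,255,213,160),cr("scene",160,160,160,120)]),np.hstack([cr("side",270,170,133,100),cr("scene",320,225,160,120)])]))
ms={};roi={"scene":(325,225,150,130),"side":(270,172,125,85)}
ps={n:ctrl.camera_params(n) for n in S}
comp={}
for n in S:
    x,y,w,h=roi[n];m=np.zeros((480,640),np.uint8);m[y:y+h,x:x+w]=cmask(S[n])[y:y+h,x:x+w]
    k,l,st,c=cv2.connectedComponentsWithStats(m)
    comp[n]=[((l==i).astype(np.uint8),c[i],st[i]) for i in range(1,k) if st[i][4]>60]
    print(n,[(np.round(c).tolist(),s[4]) for _,c,s in comp[n]])
E
```

```text
scene [([358.0, 251.0], np.int32(507)), ([393.0, 283.0], np.int32(1165)), ([438.0, 319.0], np.int32(738))]
side [([362.0, 189.0], np.int32(454)), ([314.0, 207.0], np.int32(532)), ([352.0, 213.0], np.int32(547)), ([296.0, 235.0], np.int32(596))]
```

View pics/c1.png

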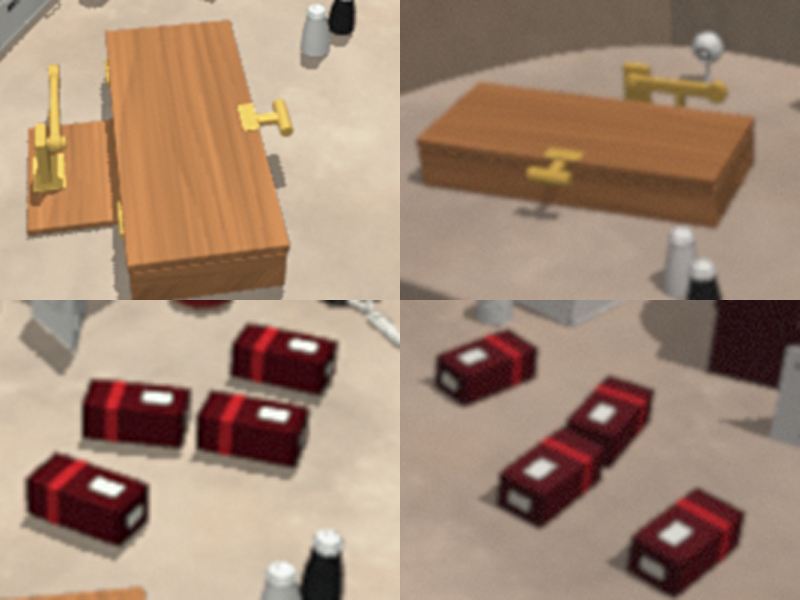

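```bash
cat > fit.py <<'E'
from h import *
def fit(ims,ps,rois,inits,zs,free=None):
    M={}
    for n in ims:
        x,y,w,h=rois[n];m=np.zeros((480,640),np.uint8);m[y:y+h,x:x+w]=cmask(ims[n])[y:y+h,x:x+w]
        cs,_=cv2.findContours(m,cv2.RETR_EXTERNAL,cv2.CHAIN_APPROX_NONE)
        m[:]=0
        for c in cs:
            if cv2.contourArea(c)>40: cv2.drawContours(m,[c],-1,1,-1)
        M[n]=m
    def cost(v):
        s=0
        for n in ims:
            t=np.zeros((480,640),np.uint8)
            for (x,y,a),z in zip(v.reshape(-1,3),zs):
                cv2.fillConvexPoly(t,cv2.convexHull(np.round(proj(n,box(x,y,z,a*10),ps[n])*16).astype(np.int32)),1,cv2.LINE_8,4)
            s-=(t&M[n]).sum()/(t|M[n]).sum()
        return s
    v=np.array(inits,float);v[:,2]/=10;v=v.ravel()
    for k in range(4):
        for i in range(0,len(v),3):
            g=lambda u:cost(np.r_[v[:i],u,v[i+3:]])
            sx=np.vstack([v[i:i+3]]+[v[i:i+3]+np.eye(3)[j]*[.015,.015,.03][j]*(.6**k)*(-1)**k for j in range(3)])
            v[i:i+3]=minimize(g,v[i:i+3],method="Nelder-Mead",options=dict(initial_simplex=sx,maxiter=80)).x
    v=v.reshape(-1,3).copy();c=cost(v.ravel());v[:,2]*=10;return v,c
E
python3 - <<'E'
from fit import *
np.set_printoptions(precision=4,suppress=True)
for n,cs in {"side":[(252,271),(318.5,266.7),(348.4,385.5),(264.2,396.1)],"scene":[(190,194),(301.2,208),(286.8,233.2),(168,216.8)]}.items():
    print(n,[plane(n,c,.062)[:2].round(4).tolist() for c in cs])
for nm,s,c in (("tab",(52,70),(720,92)),("pivot",(50,140),(638,85)),("pull",(283,117),(550,173))):
    print(nm,tri([("side",(195+s[0]*.5325,255+s[1]*.5325)),("scene",(160+(c[0]-400)*.4,160+c[1]*.4))]))
S={n:cv2.imread(f"pics/{n}0.png") for n in("scene","side")}
ps={n:ctrl.camera_params(n) for n in S}
cent=[(362,189),(314,207),(352,213),(296,235)]
# yaw init: long axis direction in the side image
for u in cent: print(plane("side",u,.02))
init=[]
for u in cent:
    a=plane("side",u,.02);b=plane("side",(u[0]+10,u[1]+1.5),.02);init.append([a[0],a[1],np.arctan2(*(b-a)[1::-1])])
v,c=fit(S,ps,{"scene":(325,225,150,130),"side":(270,172,125,85)},init,[.02]*4)
print(v,c)
for n,u in (("side",(363,283)),("side",(377,272)),("side",(247,254))): print(plane(n,u,0))
E
```

```text
side [[0.6707, 0.0613], [0.529, -0.0005], [0.3815, 0.309], [0.5172, 0.3747]]
scene [[0.5089, 0.3645], [0.6633, 0.0526], [0.5304, -0.0159], [0.3789, 0.2919]]
tab [0.7055 0.1429 0.0547]
pivot [0.6619 0.241  0.0484]
pull [0.4305 0.1368 0.0576]
[ 0.5234 -0.4606  0.02  ]
[ 0.6345 -0.3136  0.02  ]
[ 0.5211 -0.3164  0.02  ]
[ 0.6394 -0.1628  0.02  ]
[[ 0.5239 -0.4645 -3.033 ]
 [ 0.6249 -0.317  -2.905 ]
 [ 0.5327 -0.327  -3.1441]
 [ 0.6391 -0.1629 -3.0802]] -1.380496171624797
[ 0.4283 -0.047   0.    ]
[ 0.4038 -0.0991  0.    ]
[ 0.7428 -0.0687  0.    ]
```

```bash
cat >> h.py <<'E'
def tgt(P,ya,base=None):  # rows numbers for TCP at P, tool down, tool y axis at world angle ya (mod pi)
    o=ctrl.get_obs(); q=o["eef_rot"]; T=R.from_quat(np.r_[q[1:],q[0]])
    y=np.array([np.cos(ya),np.sin(ya),0]);z=np.array([0,0,-1.]); best=None
    for s in (1,-1):
        G=R.from_matrix(np.c_[np.cross(s*y,z),s*y,z]); v=(T.inv()*G).as_rotvec()
        print("d",T.inv().apply(np.array(P)-o["eef_pos"]).round(4),"rot",v.round(4))
CH=np.array([.526,.181]);YAW=.456
def ch(x,y,z=0):
    c,s=np.cos(YAW),np.sin(YAW); return np.array([CH[0]+c*x-s*y,CH[1]+s*x+c*y,z])
E
python3 - <<'E'
from h import *
np.set_printoptions(precision=4,suppress=True)
o=ctrl.get_obs();q=o["eef_rot"];T=R.from_quat(np.r_[q[1:],q[0]]);print(T.as_matrix())
p=ctrl.camera_params("wrist");c=-p["view"][:3,:3].T@p["view"][:3,3];print("cam in tool",T.inv().apply(c-o["eef_pos"]),"axis",T.inv().apply(-p["view"][2,:3]))
print("ball foot",plane("side",(167,338),0), "box corner",plane("side",(192,275),0),plane("side",(128,255),0))
t=ch(.141,-.108,.30);print(t);tgt(t,YAW)
E
```

```text
[[-0.9493  0.3143 -0.0007]
 [ 0.3143  0.9493 -0.0012]
 [ 0.0003 -0.0013 -1.    ]]
cam in tool [ 0.0753 -0.001  -0.142 ] axis [-0.2953  0.0014  0.9554]
ball foot [0.7883 0.2549 0.    ] box corner [0.8378 0.0513 0.    ] [1.0329 0.0287 0.    ]
[0.7002 0.1461 0.3   ]
d [-0.6188 -0.2159 -0.0693] rot [-0.0013  0.0003  0.795 ]
d [-0.6188 -0.2159 -0.0693] rot [-0.0003 -0.0017 -2.3466]
```
Ball foot (.788,.255): chest rel: offset (.262,.074) → x=.268, y=-.049. Height ~? ball top ~ 80mm. Tab at x=141; body half 42 → fine at 183.

The rows are not in the units I measure in: shifts go in units of 25 mm and turns go in units of 0.2 rad. I convert before sending: -0.62 m is -24.8, -0.216 m is -8.64, 0.795 rad is 3.975.

```bash
echo '[[[0,0,-2.8],[0,0,0],0.4],[[-24.8,-8.64,-2.8],[0,0,3.975],0.4],[[-24.8,-8.64,-2.8],[0,0,3.975],0.4],[[-24.8,-8.64,-2.8],[0,0,3.975],0.4],[[-24.8,-8.64,-2.8],[0,0,3.975],0.4],[[-24.8,-8.64,-2.8],[0,0,3.975],0.4],[[-24.8,-8.64,-2.8],[0,0,3.975],0.4],[[-24.8,-8.64,-2.8],[0,0,3.975],0.4],[[-24.8,-8.64,-2.8],[0,0,3.975],0.4],[[-24.8,-8.64,-2.8],[0,0,3.975],0.4]]' > next.json && python3 jog.py next.json; python3 - <<'E'
from h import *
tgt(ch(.141,-.108,.30),YAW)
E
```

```text
time_s: 1.4
eef_pos: [0.6281, 0.2017, 0.2999]
eef_rot: [-0.0, 0.529, 0.849, -0.0]
wrist_force: [0.5, 0.3, -0.1]
opening: 0.398
grasp_force: 0.0
d [-0.0816  0.0402 -0.0001] rot [-0.0003 -0.0003 -0.0001]
d [-0.0816  0.0402 -0.0001] rot [-5.0000e-04  5.0000e-04  3.1415e+00]
```

```bash
echo '[[[0,0,0],[0,0,0],0.4],[[0,0,0],[0,0,0],0.4]]' > next.json && python3 jog.py next.json ; python3 - <<'E'
from h import *
import pickle
p=ctrl.camera_params("wrist");im=ctrl.camera("wrist");cv2.imwrite("pics/w1.png",im);pickle.dump(p,open("w1.pkl","wb"))
E
```

```text
time_s: 1.65
eef_pos: [0.6264, 0.2031, 0.2994]
eef_rot: [-0.001, 0.529, 0.848, -0.0]
wrist_force: [0.3, 0.6, -0.2]
opening: 0.402
grasp_force: 0.0
```

View pics/w1.png

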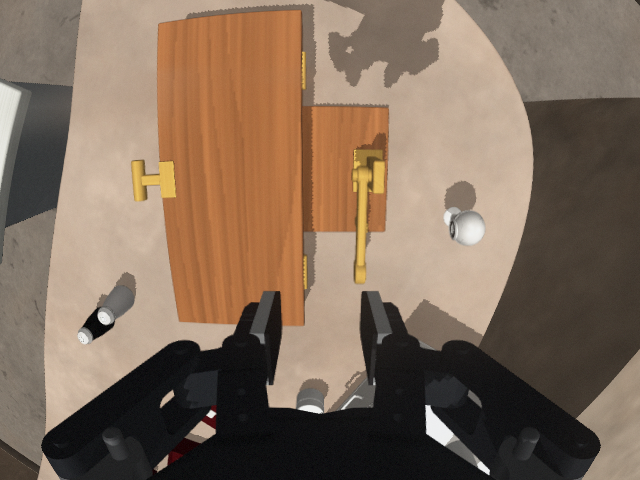

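The wrist view shows the chest from above: lid corners at (158,23), (301,10), (304,325) and (180,321), pull barrel at (139,181), stay tab at (360,272), egg cup at (311,397).

```bash
python3 - <<'E'
from h import *
import pickle
from scipy.optimize import least_squares
np.set_printoptions(precision=4,suppress=True)
p=pickle.load(open("w1.pkl","rb"))
C=[plane("wrist",u,.062,p) for u in[(158,23),(301,10),(304,325),(180,321)]]
print(np.array(C),"sides",[np.linalg.norm(C[i]-C[i-1]).round(4) for i in range(4)])
tab=plane("wrist",(360,272),.061,p);pull=plane("wrist",(139,181),.062,p);print(tab,pull)
loc=[(-.076,.175),(.076,.175),(.076,-.175),(-.076,-.175),(.141,-.108),(-.108,0)]
W=np.array(C+[tab,pull])[:,:2];L=np.array(loc)
f=lambda v:((L@np.array([[np.cos(v[2]),np.sin(v[2])],[-np.sin(v[2]),np.cos(v[2])]])+v[:2]-W).ravel())
r=least_squares(f,[.526,.181,.456]);print(r.x,r.fun.reshape(-1,2))
E
```

```text
[[ 0.3805  0.3066  0.062 ]
 [ 0.5197  0.3742  0.062 ]
 [ 0.6732  0.0628  0.062 ]
 [ 0.5355 -0.005   0.062 ]] sides [np.float64(0.348), np.float64(0.1547), np.float64(0.3472), np.float64(0.1535)]
[0.7003 0.1507 0.061 ] [0.4328 0.1374 0.062 ]
[0.5274 0.1848 0.4591] [[ 0.0012  0.0014]
 [-0.0017  0.0012]
 [-0.0001 -0.0012]
 [ 0.0014 -0.0008]
 [ 0.0014 -0.0002]
 [-0.0022 -0.0004]]
```

```bash
sed -i 's/^CH=.*/CH=np.array([.5274,.1848]);YAW=.459/' h.py; python3 - <<'E'
from h import *
tgt(ch(.141,-.108,.036),YAW)
E
```

```text
d [-0.0815  0.0446  0.2637] rot [-0.0009 -0.0007 -0.0024]
d [-0.0815  0.0446  0.2637] rot [-1.2000e-03  1.4000e-03  3.1392e+00]
```

Converted, 0.2 m is 8, 0.16 m is 6.4.

```bash
echo '[[[-3.26,1.784,1.2],[0,0,0],0.4],[[-3.26,1.784,2.4],[0,0,0],0.4],[[-3.26,1.784,4],[0,0,0],0.4],[[-3.26,1.784,6.4],[0,0,0],0.4],[[-3.26,1.784,8],[0,0,0],0.4],[[-3.26,1.784,8],[0,0,0],0.4]]' > next.json && python3 jog.py next.json; python3 - <<'E'
from h import *
tgt(ch(.141,-.108,.036),YAW)
E
```

```text
time_s: 2.45
eef_pos: [0.6988, 0.1512, 0.096]
eef_rot: [-0.004, 0.528, 0.849, -0.002]
wrist_force: [-0.0, -0.6, -0.0]
opening: 0.403
grasp_force: 0.0
d [-0.0021  0.0027  0.06  ] rot [-0.0077 -0.0035 -0.0009]
d [-0.0021  0.0027  0.06  ] rot [-0.0055  0.012   3.1406]
```

Converted, 0.06 m is 2.4, 0.04 m is 1.6.

```bash
echo '[[[-0.04,0.06,1.6],[0,0,0],0.4],[[-0.04,0.06,2.4],[0,0,0],0.4],[[-0.04,0.06,2.4],[0,0,0],0.4],[[-0.04,0.06,2.4],[0,0,0],0],[[-0.04,0.06,2.4],[0,0,0],0],[[-0.04,0.06,2.4],[0,0,0],0],[[-0.04,0.06,2.4],[0,0,0],0]]' > next.json && python3 jog.py next.json; python3 - <<'E'
from h import *
tgt(ch(.141,-.108,.036),YAW)
E
```

```text
time_s: 3.32
eef_pos: [0.7018, 0.148, 0.0422]
eef_rot: [-0.002, 0.529, 0.849, -0.003]
wrist_force: [-17.1, -7.4, 10.2]
opening: 0.127
grasp_force: 60.1
d [0.0023 0.001  0.0062] rot [-0.0071 -0.0006 -0.0028]
d [0.0023 0.001  0.0062] rot [-9.0000e-04  1.1200e-02  3.1388e+00]
```

Converted, -0.108 m is -4.32, -0.1064 m is -4.256.

```bash
echo '[[[0.08,-0.12,-0.86],[0,0,0],0],[[0.34,-0.12,-1.68],[0,0,0],0],[[0.76,-0.12,-2.44],[0,0,0],0],[[1.32,-0.12,-3.1],[0,0,0],0],[[1.984,-0.12,-3.64],[0,0,0],0],[[2.76,-0.12,-4.028],[0,0,0],0],[[3.6,-0.12,-4.256],[0,0,0],0],[[4.44,-0.12,-4.32],[0,0,0],0],[[4.88,-0.12,-4.28],[0,0,0],0],[[4.88,-0.12,-4.28],[0,0,0],0]]' > next.json && python3 jog.py next.json; python3 - <<'E'
from h import *
tgt(ch(.141,.014,.143),YAW)
E
```

```text
time_s: 4.58
eef_pos: [0.6479, 0.2581, 0.1493]
eef_rot: [0.001, 0.529, 0.849, -0.0]
wrist_force: [-4.7, -5.8, 1.1]
opening: 0.125
grasp_force: 58.8
d [0.0016 0.0005 0.0063] rot [ 0.0004  0.0021 -0.0021]
d [0.0016 0.0005 0.0063] rot [ 3.3000e-03 -7.0000e-04  3.1395e+00]
```

Converted, -0.1 m is -4, -0.2 m is -8.

```bash
echo '[[[0.08,0,0],[0,0,0],0],[[0.08,0,0],[0,0,0],0.4],[[0.08,0,0],[0,0,0],0.4],[[0.08,0,0],[0,0,0],0.4],[[0,0,-2],[0,0,0],0.4],[[0,0,-4],[0,0,0],0.4],[[0,0,-6],[0,0,0],0.4],[[0,-2,-8],[0,0,0],0.4],[[0,-4,-8],[0,0,0],0.4],[[0,-4,-8],[0,0,0],0.4]]' > next.json && python3 jog.py next.json; python3 - <<'E'
from h import *
a=ctrl.camera("side");b=ctrl.camera("wrist")
cv2.imwrite("pics/s2.png",np.hstack([cv2.resize(a[220:420,180:380],(400,400)),cv2.resize(b,(400,300))[:, :].copy() if 0 else cv2.copyMakeBorder(cv2.resize(b,(400,300)),0,100,0,0,0)]))
tgt(ch(-.108,0,.2),YAW);tgt(ch(-.108,0,.2),YAW+np.pi/2);print(ctrl.get_obs()["q"])
E
```

```text
time_s: 5.82
eef_pos: [0.5557, 0.213, 0.3486]
eef_rot: [0.0, 0.529, 0.849, 0.0]
wrist_force: [0.1, 0.8, 0.5]
opening: 0.402
grasp_force: 0.0
d [-0.0126 -0.149   0.1479] rot [ 0.0022  0.0004 -0.0032]
d [-0.0126 -0.149   0.1479] rot [ 6.0000e-04 -3.5000e-03  3.1384e+00]
d [-0.0126 -0.149   0.1479] rot [ 1.400e-03  2.000e-03 -1.574e+00]
d [-0.0126 -0.149   0.1479] rot [ 2.0000e-03 -1.4000e-03  1.5676e+00]
[ 1.67077875e-01  1.60407252e-01  1.39754885e+00  2.52711426e-04
  1.58141080e+00 -2.88704068e-01]
```

View pics/s2.png

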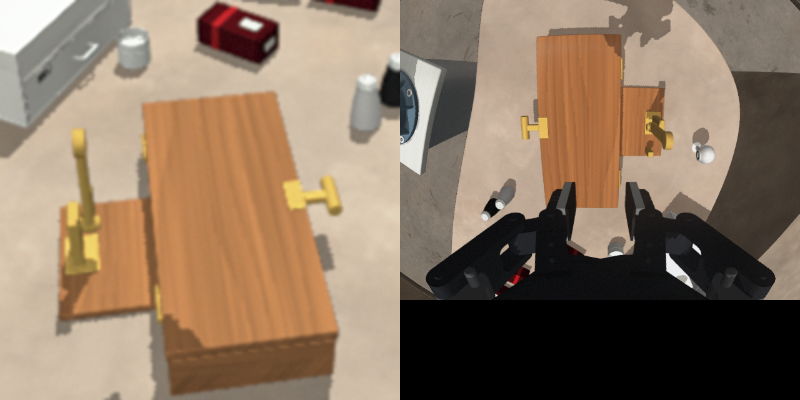

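The stay stands upright: its tab shows straight above the post at crop (78,140). The lid is still shut. Next I take the pull by its ends.

Converted, -0.15 m is -6, 0.148 m is 5.92, -1.574 rad is -7.87.

```bash
echo '[[[-0.504,-6,2],[0,0,-7.87],0.78],[[-0.504,-6,4],[0,0,-7.87],0.78],[[-0.504,-6,5.92],[0,0,-7.87],0.78],[[-0.504,-6,5.92],[0,0,-7.87],0.78],[[-0.504,-6,5.92],[0,0,-7.87],0.78],[[-0.504,-6,5.92],[0,0,-7.87],0.78],[[-0.504,-6,5.92],[0,0,-7.87],0.78],[[-0.504,-6,5.92],[0,0,-7.87],0.78],[[-0.504,-6,5.92],[0,0,-7.87],0.78],[[-0.504,-6,5.92],[0,0,-7.87],0.78]]' > next.json && python3 jog.py next.json; python3 - <<'E'
from h import *
tgt(ch(-.108,0,.036),YAW+np.pi/2)
E
```

```text
time_s: 7.18
eef_pos: [0.4303, 0.1365, 0.1992]
eef_rot: [0.0, -0.227, 0.974, 0.0]
wrist_force: [0.1, 0.1, 1.3]
opening: 0.779
grasp_force: 0.0
d [-0.0004  0.0003  0.1632] rot [ 0.0001  0.0001 -0.0005]
d [-0.0004  0.0003  0.1632] rot [ 2.0000e-04 -1.0000e-04  3.1411e+00]
```

```bash
echo '[[[0,0,2.4],[0,0,0],0.78],[[0,0,4.4],[0,0,0],0.78],[[0,0,6],[0,0,0],0.78],[[0,0,6.52],[0,0,0],0.78],[[0,0,6.52],[0,0,0],0.78],[[0,0,6.52],[0,0,0],0],[[0,0,6.52],[0,0,0],0],[[0,0,6.52],[0,0,0],0],[[0,0,6.52],[0,0,0],0]]' > next.json && python3 jog.py next.json; python3 - <<'E'
from h import *
tgt(ch(-.108,0,.036),YAW+np.pi/2)
for t in (.2,.4,.6,.8,1,1.2,1.4,1.6,1.75,1.9,1.95):
    x=.078-.186*np.cos(t)+.007*np.sin(t);z=.05+.186*np.sin(t)+.007*np.cos(t);print(t,round(x+.108,4),round(z-.057,4))
E
```

```text
time_s: 8.3
eef_pos: [0.4304, 0.1374, 0.0384]
eef_rot: [0.002, -0.227, 0.974, 0.001]
wrist_force: [-2.8, 5.1, 7.7]
opening: 0.526
grasp_force: 60.3
d [ 0.     -0.0005  0.0024] rot [ 0.0006  0.0034 -0.0007]
d [ 0.     -0.0005  0.0024] rot [ 5.4000e-03 -9.0000e-04  3.1409e+00]
0.2 0.0051 0.0368
0.4 0.0174 0.0719
0.6 0.0364 0.1038
0.8 0.0614 0.1313
1 0.0914 0.1533
1.2 0.1251 0.1689
1.4 0.1613 0.1775
1.6 0.1984 0.1787
1.75 0.226 0.1748
1.9 0.2528 0.1667
1.95 0.2614 0.1632
```

Converted, -0.037 m is -1.48, -0.153 m is -6.12.

```bash
echo '[[[-0.06,0,-0.74],[0,0,0],0],[[-0.2,0,-1.48],[0,0,0],0],[[-0.42,0,-2.2],[0,0,0],0],[[-0.696,0,-2.88],[0,0,0],0],[[-1.04,0,-3.52],[0,0,0],0],[[-1.456,0,-4.16],[0,0,0],0],[[-1.92,0,-4.72],[0,0,0],0],[[-2.456,0,-5.24],[0,0,0],0],[[-3.04,0,-5.72],[0,0,0],0],[[-3.656,0,-6.12],[0,0,0],0]]' > next.json && python3 jog.py next.json; python3 - <<'E'
from h import *
tgt(ch(-.0166,0,.191),YAW+np.pi/2)
E
```

```text
time_s: 9.55
eef_pos: [0.5106, 0.1768, 0.1902]
eef_rot: [-0.001, -0.228, 0.974, -0.0]
wrist_force: [-2.3, -0.2, -6.7]
opening: 0.522
grasp_force: 61.8
d [-0.002  -0.0002 -0.0008] rot [ 0.0001 -0.0022  0.0004]
d [-0.002  -0.0002 -0.0008] rot [ 3.5000e-03  1.0000e-04 -3.1412e+00]
```

Converted, -0.1436 m is -5.744, -0.1255 m is -5.02.

```bash
echo '[[[-0.664,0,-0.344],[0,0,0],0],[[-1.348,0,-0.624],[0,0,0],0],[[-2.06,0,-0.828],[0,0,0],0],[[-2.8,0,-0.968],[0,0,0],0],[[-3.54,0,-1.032],[0,0,0],0],[[-4.28,0,-1.016],[0,0,0],0],[[-5.02,0,-0.924],[0,0,0],0],[[-5.744,0,-0.76],[0,0,0],0],[[-6.44,0,-0.536],[0,0,0],0],[[-6.44,0,-0.536],[0,0,0],0]]' > next.json && python3 jog.py next.json; python3 - <<'E'
from h import *
tgt(ch(.1448,0,.2047),YAW+np.pi/2)
E
```

```text
time_s: 10.8
eef_pos: [0.6573, 0.2485, 0.2051]
eef_rot: [0.002, -0.228, 0.974, -0.0]
wrist_force: [0.2, 0.2, 5.5]
opening: 0.518
grasp_force: 61.4
d [-0.0001  0.0005  0.0004] rot [-0.0015  0.0036  0.0001]
d [-0.0001  0.0005  0.0004] rot [-5.7000e-03 -2.4000e-03 -3.1415e+00]
```

Converted, -0.08 m is -3.2, -0.13 m is -5.2.

```bash
echo '[[[-0.08,0,0],[0,0,0],0.8],[[-0.08,0,0],[0,0,0],0.8],[[-0.08,0,0],[0,0,0],0.8],[[0,0,-1.6],[0,0,0],0.8],[[0,0,-3.2],[0,0,0],0.8],[[0,0,-5.2],[0,0,0],0.8],[[0,0,-5.2],[0,0,0],0.8]]' > next.json && python3 jog.py next.json; python3 - <<'E'
from h import *
print(tri([("side",(230,88)),("scene",(506,140))]), plane("side",(230,193),0),plane("scene",(485,262),0))
a=ctrl.camera("side");b=ctrl.camera("scene");
cv2.imwrite("pics/s3.png",np.hstack([a[130:450,150:430],b[100:420,120:480]]))
tgt([.65,-.31,.32],np.pi/2)
E
```

```text
time_s: 11.68
eef_pos: [0.6573, 0.2486, 0.3392]
eef_rot: [0.005, -0.228, 0.974, -0.0]
wrist_force: [0.3, 0.3, 0.3]
opening: 0.801
grasp_force: 0.0
[ 0.91541796 -0.40311077  0.31082063] [ 0.91605798 -0.34164674  0.        ] [ 0.84425157 -0.43870989  0.        ]
d [ 0.2523 -0.4979  0.0131] rot [-1.000e-04  1.200e-03  4.592e-01]
d [ 0.2523 -0.4979  0.0131] rot [-1.7000e-03 -1.0000e-04 -2.6824e+00]
```

View pics/s3.png

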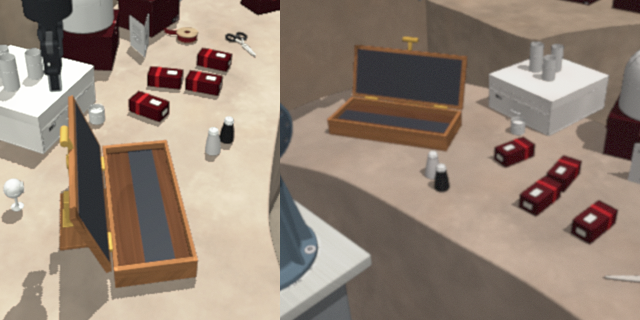

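The lid leans back on the stay and the runner is visible in the tray. Next is the view over the cartons.

Converted, -0.498 m is -19.92, 0.252 m is 10.08, 0.459 rad is 2.295.

```bash
echo '[[[10.08,-19.92,0.52],[0,0,2.295],0.8],[[10.08,-19.92,0.52],[0,0,2.295],0.8],[[10.08,-19.92,0.52],[0,0,2.295],0.8],[[10.08,-19.92,0.52],[0,0,2.295],0.8],[[10.08,-19.92,0.52],[0,0,2.295],0.8],[[10.08,-19.92,0.52],[0,0,2.295],0.8],[[10.08,-19.92,0.52],[0,0,2.295],0.8],[[10.08,-19.92,0.52],[0,0,2.295],0.8],[[10.08,-19.92,0.52],[0,0,2.295],0.8],[[10.08,-19.92,0.52],[0,0,2.295],0.8]]' > next.json && python3 jog.py next.json; echo '[[[0,0,0],[0,0,0],0.8],[[0,0,0],[0,0,0],0.8]]' > next.json && python3 jog.py next.json ; python3 - <<'E'
from h import *
import pickle
p=ctrl.camera_params("wrist");im=ctrl.camera("wrist");cv2.imwrite("pics/w2.png",im);pickle.dump(p,open("w2.pkl","wb"))
E
```

```text
time_s: 13.02
eef_pos: [0.6481, -0.3145, 0.3157]
eef_rot: [-0.002, 0.003, 1.0, 0.001]
wrist_force: [-0.3, 0.8, -0.8]
opening: 0.797
grasp_force: 0.0
time_s: 13.28
eef_pos: [0.6505, -0.3082, 0.3191]
eef_rot: [-0.0, -0.001, 1.0, 0.0]
wrist_force: [-0.1, -0.1, 0.6]
opening: 0.8
grasp_force: 0.0
```

View pics/w2.png

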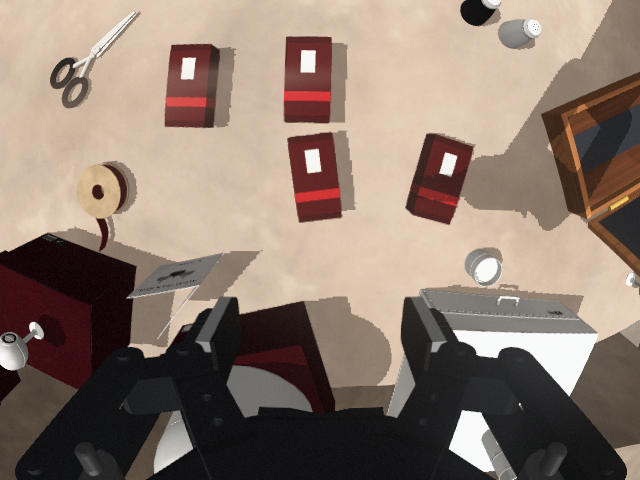

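Four cartons stand apart, at pixels (192,85), (308,80), (315,178) and (440,178). The egg cup is at (484,265).

```bash
python3 - <<'E'
from fit import *
import pickle
np.set_printoptions(precision=4,suppress=True)
p=pickle.load(open("w2.pkl","rb"));im=cv2.imread("pics/w2.png")
init=[[*plane("wrist",u,.02,p)[:2],a] for u,a in(((192,85),0),((308,80),0),((315,178),-.1),((440,178),.25))]
v,c=fit({"wrist":im},{"wrist":p},{"wrist":(150,25,330,205)},init,[.02]*4);print(np.array(init),v,c)
t=im.copy()
for x,y,a in v: cv2.polylines(t,[cv2.convexHull(np.round(proj("wrist",box(x,y,.02,a),p)).astype(np.int32))],True,(0,255,0))
cv2.imwrite("pics/chk.png",t[10:250,130:500])
x,y,a=v[3];tgt([x,y,.12],a+np.pi/2);x,y,a=v[3]
print("egg",plane("wrist",(484,272),.02,p))
E
```

```text
[[ 0.516  -0.4638  0.    ]
 [ 0.5169 -0.3233  0.    ]
 [ 0.634  -0.3149 -0.1   ]
 [ 0.6308 -0.1609  0.25  ]] [[ 0.5102 -0.4724 -0.074 ]
 [ 0.5195 -0.3239  0.0021]
 [ 0.6303 -0.3153  0.1474]
 [ 0.6319 -0.1568 -0.0878]] -0.5022013147578553
d [0.0184 0.1513 0.1996] rot [ 0.0004 -0.0003  0.0901]
d [0.0184 0.1513 0.1996] rot [ 0.0004  0.0007 -3.0515]
egg [ 0.7567 -0.0833  0.02  ]
```

```bash
sed -i 's/m=((r>45).*/m=((r>30)\&(r>1.7*g)\&(r>1.7*b)).astype(np.uint8)/' h.py; python3 - <<'E'
from fit import *
import pickle
np.set_printoptions(precision=4,suppress=True)
p=pickle.load(open("w2.pkl","rb"));im=cv2.imread("pics/w2.png")
print(im[115,190],im[60,185],im[110,300],im[200,430])
init=[[*plane("wrist",u,.02,p)[:2],a] for u,a in(((192,85),0),((308,80),0),((315,178),.1),((440,178),-.25))]
v,c=fit({"wrist":im},{"wrist":p},{"wrist":(150,25,330,205)},init,[.02]*4);print(v,c)
t=im.copy();t[cmask(im)>0]=(255,128,0)
for x,y,a in v: cv2.polylines(t,[cv2.convexHull(np.round(proj("wrist",box(x,y,.02,a),p)).astype(np.int32))],True,(0,255,0))
cv2.imwrite("pics/chk.png",t[10:250,130:500])
x,y,a=v[3];tgt([x,y,.12],a+np.pi/2)
E
```

```text
[ 51  54 111] [243 247 248] [ 39  41 101] [37 39 92]
[[ 0.517  -0.4677 -0.0053]
 [ 0.5182 -0.3234 -0.0129]
 [ 0.6315 -0.3151  0.1332]
 [ 0.6319 -0.1623 -0.2554]] -0.792797118847539
d [0.0183 0.1458 0.1996] rot [ 0.0004 -0.0003  0.2576]
d [0.0183 0.1458 0.1996] rot [ 0.0004  0.0006 -2.884 ]
```

View pics/chk.png

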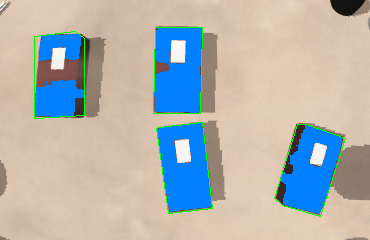

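The fitted outlines sit on all four cartons. I pick the rightmost, at (.632,-.162), first.

The rows are not in the units I measure in: shifts go in units of 25 mm and turns go in units of 0.2 rad. I convert before sending: 0.05 m is 2, 0.24 m is 9.6, 0.2576 rad is 1.288.

```bash
echo '[[[0.732,5.832,2],[0,0,1.288],0.88],[[0.732,5.832,4],[0,0,1.288],0.88],[[0.732,5.832,6.4],[0,0,1.288],0.88],[[0.732,5.832,8],[0,0,1.288],0.88],[[0.732,5.832,9.6],[0,0,1.288],0.88],[[0.732,5.832,9.6],[0,0,1.288],0.88]]' > next.json && python3 jog.py next.json; python3 - <<'E'
from h import *
tgt([.6319,-.1623,.01],-.2554+np.pi/2)
E
```

```text
time_s: 14.08
eef_pos: [0.6279, -0.1605, 0.0744]
eef_rot: [-0.005, 0.127, 0.992, 0.002]
wrist_force: [0.1, 0.4, 0.2]
opening: 0.877
grasp_force: 0.0
d [-0.005  -0.0008  0.0643] rot [ 0.002  -0.0111  0.0004]
d [-0.005  -0.0008  0.0643] rot [ 0.0174  0.0032 -3.1411]
```

```bash
echo '[[[-0.04,0,1.2],[0,0,0],0.88],[[-0.04,0,2.4],[0,0,0],0.88],[[-0.04,0,2.68],[0,0,0],0.88],[[-0.04,0,2.68],[0,0,0],0],[[-0.04,0,2.68],[0,0,0],0],[[-0.04,0,2.68],[0,0,0],0],[[-0.04,0,2.68],[0,0,0],0]]' > next.json && python3 jog.py next.json; python3 - <<'E'
from h import *
print(ctrl.get_obs()["q"]);tgt(ch(-.01,.106,.22),YAW)
E
```

```text
time_s: 14.95
eef_pos: [0.6349, -0.1652, 0.0155]
eef_rot: [0.002, 0.128, 0.992, -0.001]
wrist_force: [-0.9, 1.1, 6.9]
opening: 0.597
grasp_force: 65.8
[-4.35184534e-01  6.02657004e-01  1.51346152e+00  1.93097152e-04
  1.02102811e+00 -1.74870863e+00]
d [ 0.2693  0.3844 -0.2059] rot [0.0013 0.0044 0.8544]
d [ 0.2693  0.3844 -0.2059] rot [-5.4000e-03  1.6000e-03 -2.2872e+00]
```

```bash
echo '[[[0,0,-2],[0,0,0],0],[[0,0,-4],[0,0,0],0],[[0,0,-6],[0,0,0],0],[[10.76,15.36,-8.24],[0,0,4.27],0],[[10.76,15.36,-8.24],[0,0,4.27],0],[[10.76,15.36,-8.24],[0,0,4.27],0],[[10.76,15.36,-8.24],[0,0,4.27],0],[[10.76,15.36,-8.24],[0,0,4.27],0],[[10.76,15.36,-8.24],[0,0,4.27],0],[[10.76,15.36,-8.24],[0,0,4.27],0]]' > next.json && python3 jog.py next.json; echo '[[[0,0,0],[0,0,0],0]]' > next.json && python3 jog.py next.json; python3 - <<'E'
from h import *
tgt(ch(-.01,.106,.22),YAW)
E
```

```text
time_s: 16.2
eef_pos: [0.4827, 0.2416, 0.2152]
eef_rot: [0.0, 0.528, 0.849, 0.0]
wrist_force: [1.5, -0.2, -1.8]
opening: 0.599
grasp_force: 64.7
time_s: 16.32
eef_pos: [0.4819, 0.2438, 0.2155]
eef_rot: [0.0, 0.525, 0.851, 0.001]
wrist_force: [0.9, -0.1, -2.0]
opening: 0.592
grasp_force: 64.8
d [ 0.0329  0.0048 -0.0045] rot [ 0.002  -0.0006  0.0067]
d [ 0.0329  0.0048 -0.0045] rot [ 1.0000e-03  3.2000e-03 -3.1349e+00]
```

Converted, 0.05 m is 2, 0.15 m is 6, 0.006 rad is 0.03.

```bash
echo '[[[1.32,0.2,0],[0,0,0.03],0],[[1.32,0.2,2],[0,0,0.03],0],[[1.32,0.2,4],[0,0,0.03],0],[[1.32,0.2,5.6],[0,0,0.03],0],[[1.32,0.2,6],[0,0,0.03],0],[[1.32,0.2,6],[0,0,0.03],0]]' > next.json && python3 jog.py next.json; python3 - <<'E'
from h import *
tgt(ch(-.01,.106,.050),YAW)
p=ctrl.camera_params("wrist");im=ctrl.camera("wrist");cv2.imwrite("pics/w3.png",im);import pickle;pickle.dump(p,open("w3.pkl","wb"))
E
```

```text
time_s: 17.08
eef_pos: [0.4741, 0.2712, 0.0645]
eef_rot: [0.0, 0.53, 0.848, -0.0]
wrist_force: [-0.5, 0.0, -3.3]
opening: 0.597
grasp_force: 64.5
d [ 0.0049 -0.0005  0.0145] rot [-0.0001  0.0001 -0.0063]
d [ 0.0049 -0.0005  0.0145] rot [2.0000e-04 2.0000e-04 3.1353e+00]
```

View pics/w3.png

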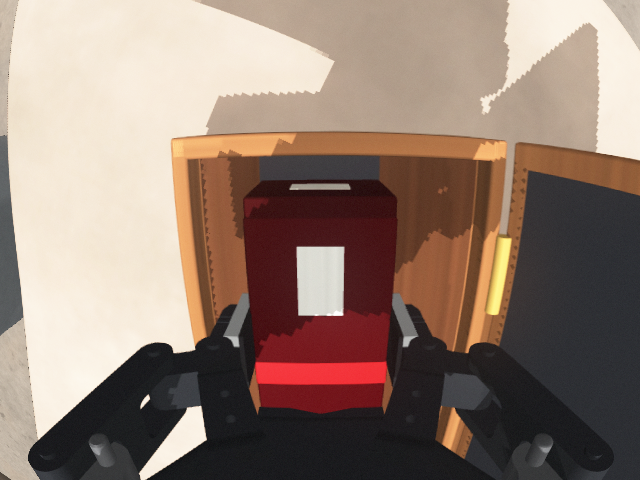

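The carton hangs centred over the runner (runner edges at 260 and 380, carton edges at 245 and 395). I lower and release.

```bash
echo '[[[0.16,0,0.36],[0,0,-0.025],0],[[0.16,0,0.6],[0,0,-0.025],0],[[0.16,0,0.68],[0,0,-0.025],0],[[0.16,0,0.68],[0,0,-0.025],0],[[0.16,0,0.68],[0,0,-0.025],0.76],[[0.16,0,0.68],[0,0,-0.025],0.76],[[0.16,0,0.68],[0,0,-0.025],0.76],[[0.16,0,-2],[0,0,-0.025],0.76],[[0.16,0,-4],[0,0,-0.025],0.76],[[0.16,0,-6.4],[0,0,-0.025],0.76]]' > next.json && python3 jog.py next.json; python3 - <<'E'
from h import *
tgt([.62,-.29,.32],np.pi/2)
E
```

```text
time_s: 18.38
eef_pos: [0.4712, 0.2751, 0.2252]
eef_rot: [-0.0, 0.528, 0.849, -0.0]
wrist_force: [-0.0, 1.3, 0.0]
opening: 0.755
grasp_force: 0.0
d [-0.5726 -0.1167 -0.0948] rot [-1.0000e-03 -9.0000e-04 -1.1125e+00]
d [-0.5726 -0.1167 -0.0948] rot [-1.0000e-03  1.2000e-03  2.0291e+00]
```

```bash
echo '[[[-22.92,-4.68,-3.8],[0,0,-5.56],0.88],[[-22.92,-4.68,-3.8],[0,0,-5.56],0.88],[[-22.92,-4.68,-3.8],[0,0,-5.56],0.88],[[-22.92,-4.68,-3.8],[0,0,-5.56],0.88],[[-22.92,-4.68,-3.8],[0,0,-5.56],0.88],[[-22.92,-4.68,-3.8],[0,0,-5.56],0.88],[[-22.92,-4.68,-3.8],[0,0,-5.56],0.88],[[-22.92,-4.68,-3.8],[0,0,-5.56],0.88],[[-22.92,-4.68,-3.8],[0,0,-5.56],0.88],[[-22.92,-4.68,-3.8],[0,0,-5.56],0.88]]' > next.json && python3 jog.py next.json; echo '[[[0,0,0],[0,0,0],0.88],[[0,0,0],[0,0,0],0.88]]' > next.json && python3 jog.py next.json; cat > look.py <<'E'
import sys,pickle
from fit import *
np.set_printoptions(precision=4,suppress=True)
# args: expected cartons x,y,a ...
E=[list(map(float,s.split(","))) for s in sys.argv[1:]]
p=ctrl.camera_params("wrist");im=ctrl.camera("wrist");cv2.imwrite("pics/look.png",im)
for e in E:
    u=proj("wrist",box(e[0],e[1],.02,e[2]),p);x0,y0=np.maximum(u.min(0)-22,0).astype(int);x1,y1=(u.max(0)+22).astype(int)
    m=cmask(im)[y0:y1,x0:x1]; 
    v,c=fit({"wrist":im},{"wrist":p},{"wrist":(x0,y0,x1-x0,y1-y0)},[e],[.02]);print(e,"->",v[0],"iou",round(-c,3))
    tgt([v[0][0],v[0][1],.01],v[0][2]+np.pi/2)
E
python3 look.py .517,-.4677,-.0053 .5182,-.3234,-.0129 .6315,-.3151,.1332
```

```text
time_s: 19.62
eef_pos: [0.6206, -0.2924, 0.3191]
eef_rot: [-0.0, 0.0, 1.0, 0.0]
wrist_force: [1.1, 0.2, 0.9]
opening: 0.878
grasp_force: 0.0
time_s: 19.88
eef_pos: [0.6201, -0.2902, 0.3182]
eef_rot: [-0.001, 0.0, 1.0, 0.001]
wrist_force: [-0.8, -0.4, -0.4]
opening: 0.881
grasp_force: 0.0
[0.517, -0.4677, -0.0053] -> [ 0.5217 -0.4689  0.0875] iou 0.505
d [ 0.0983 -0.1799  0.3084] rot [ 0.0011 -0.0009 -0.0874]
d [ 0.0983 -0.1799  0.3084] rot [-0.0013 -0.0017  3.0542]
[0.5182, -0.3234, -0.0129] -> [ 0.5188 -0.3237 -0.0074] iou 0.67
d [ 0.1012 -0.0346  0.3085] rot [ 0.0011 -0.0009  0.0075]
d [ 0.1012 -0.0346  0.3085] rot [ 0.0014  0.0017 -3.1341]
[0.6315, -0.3151, 0.1332] -> [ 0.6321 -0.3143  0.1141] iou 0.778
d [-0.0121 -0.0253  0.3084] rot [ 0.0011 -0.0008 -0.114 ]
d [-0.0121 -0.0253  0.3084] rot [-0.0013 -0.0017  3.0276]
```

```bash
sed -i 's/1\.7\*g)&(r>1\.7\*b/1.5*g)\&(r>1.5*b/' h.py; echo '[[[-0.484,-1.012,2.4],[0,0,-0.62],0.88],[[-0.484,-1.012,4.8],[0,0,-0.62],0.88],[[-0.484,-1.012,7.2],[0,0,-0.62],0.88],[[-0.484,-1.012,9.2],[0,0,-0.62],0.88],[[-0.484,-1.012,10.4],[0,0,-0.62],0.88],[[-0.484,-1.012,11.8],[0,0,-0.62],0.88],[[-0.484,-1.012,12.16],[0,0,-0.62],0.88],[[-0.484,-1.012,12.16],[0,0,-0.62],0.88],[[-0.484,-1.012,12.16],[0,0,-0.62],0],[[-0.484,-1.012,12.16],[0,0,-0.62],0]]' > next.json && python3 jog.py next.json;echo '[[[0,0,0],[0,0,0],0],[[0,0,0],[0,0,0],0],[[0,0,-2],[0,0,0],0],[[0,0,-4],[0,0,0],0],[[0,0,-6.4],[0,0,0],0],[[0,0,-8],[0,0,0],0],[[0,0,-8],[0,0,0],0]]' > next.json && python3 jog.py next.json; python3 - <<'E'
from h import *
tgt(ch(-.01,0,.22),YAW)
E
```

```text
time_s: 21.18
eef_pos: [0.634, -0.3165, 0.0178]
eef_rot: [0.002, -0.062, 0.998, -0.001]
wrist_force: [1.9, -0.7, 8.2]
opening: 0.594
grasp_force: 66.5
time_s: 22.05
eef_pos: [0.6345, -0.3171, 0.2209]
eef_rot: [0.004, -0.062, 0.998, -0.003]
wrist_force: [0.5, 0.2, -1.9]
opening: 0.592
grasp_force: 65.1
d [ 0.0539  0.508  -0.0028] rot [-0.0014  0.0099  1.2353]
d [ 0.0539  0.508  -0.0028] rot [-1.0900e-02 -1.5000e-03 -1.9062e+00]
```

```bash
echo '[[[2.16,20.32,0],[0,0,6.175],0],[[2.16,20.32,0],[0,0,6.175],0],[[2.16,20.32,0],[0,0,6.175],0],[[2.16,20.32,0],[0,0,6.175],0],[[2.16,20.32,0],[0,0,6.175],0],[[2.16,20.32,0],[0,0,6.175],0],[[2.16,20.32,0],[0,0,6.175],0],[[2.16,20.32,0],[0,0,6.175],0],[[2.16,20.32,0],[0,0,6.175],0],[[2.16,20.32,1.2],[0,0,6.175],0]]' > next.json && python3 jog.py next.json; python3 - <<'E'
from h import *
tgt(ch(-.01,0,.052),YAW)
E
```

```text
time_s: 23.3
eef_pos: [0.5169, 0.1833, 0.1857]
eef_rot: [0.001, 0.526, 0.85, 0.001]
wrist_force: [0.6, -0.6, -1.7]
opening: 0.594
grasp_force: 65.1
d [-0.0031 -0.0004  0.1337] rot [0.0032 0.0013 0.0033]
d [-0.0031 -0.0004  0.1337] rot [-2.1000e-03  5.0000e-03 -3.1383e+00]
```

Converted, 0.136 m is 5.44, 0.134 m is 5.36, 0.003 rad is 0.015.

```bash
echo '[[[-0.04,0,2],[0,0,0.015],0],[[-0.04,0,4],[0,0,0.015],0],[[-0.04,0,5],[0,0,0.015],0],[[-0.04,0,5.36],[0,0,0.015],0],[[-0.04,0,5.44],[0,0,0.015],0],[[-0.04,0,5.44],[0,0,0.015],0],[[-0.04,0,5.44],[0,0,0.015],0.76],[[-0.04,0,5.44],[0,0,0.015],0.76],[[-0.04,0,5.44],[0,0,0.015],0.76],[[-0.04,0,3.2],[0,0,0.015],0.76]]' > next.json && python3 jog.py next.json; echo '[[[0,0,-2.4],[0,0,0],0.88],[[0,0,-4.8],[0,0,0],0.88]]' > next.json && python3 jog.py next.json; python3 - <<'E'
from h import *
cv2.imwrite("pics/w4.png",ctrl.camera("wrist"))
tgt([.60,-.31,.32],np.pi/2)
E
```

```text
time_s: 24.55
eef_pos: [0.5127, 0.1802, 0.1008]
eef_rot: [-0.004, 0.529, 0.849, -0.003]
wrist_force: [1.2, -0.5, 0.4]
opening: 0.76
grasp_force: 0.0
time_s: 24.8
eef_pos: [0.5164, 0.1808, 0.2265]
eef_rot: [-0.0, 0.529, 0.849, -0.0]
wrist_force: [1.6, 0.4, 0.2]
opening: 0.878
grasp_force: 0.0
d [-0.4765 -0.1447 -0.0837] rot [ 0.0085  0.0106 -1.1141]
d [-0.4765 -0.1447 -0.0837] rot [ 0.012  -0.0096  2.0274]
```

View pics/w4.png

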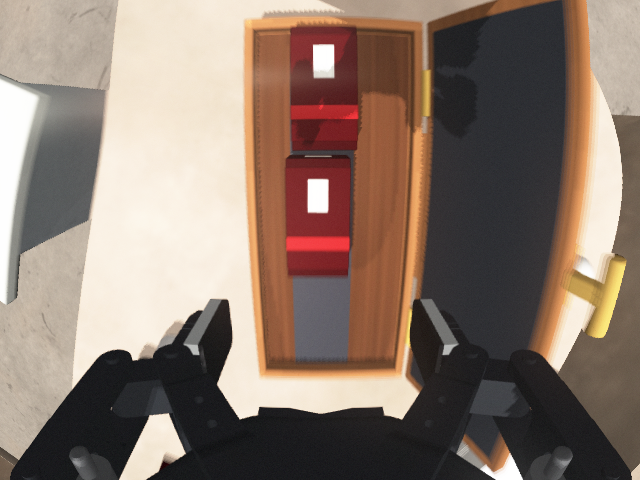

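Both cartons lie in line on the runner with a small gap, around (323,90) and (318,215). I go back for the next.

```bash
echo '[[[-19.08,-5.8,-3.36],[0,0,-5.57],0.88],[[-19.08,-5.8,-3.36],[0,0,-5.57],0.88],[[-19.08,-5.8,-3.36],[0,0,-5.57],0.88],[[-19.08,-5.8,-3.36],[0,0,-5.57],0.88],[[-19.08,-5.8,-3.36],[0,0,-5.57],0.88],[[-19.08,-5.8,-3.36],[0,0,-5.57],0.88],[[-19.08,-5.8,-3.36],[0,0,-5.57],0.88],[[-19.08,-5.8,-3.36],[0,0,-5.57],0.88],[[-19.08,-5.8,-3.36],[0,0,-5.57],0.88],[[-19.08,-5.8,-3.36],[0,0,-5.57],0.88]]' > next.json && python3 jog.py next.json; echo '[[[0,0,0],[0,0,0],0.88],[[0,0,0],[0,0,0],0.88]]' > next.json && python3 jog.py next.json; python3 look.py .517,-.4677,-.0053 .5182,-.3234,-.0129
```

```text
time_s: 26.1
eef_pos: [0.5964, -0.3138, 0.308]
eef_rot: [-0.0, 0.002, 1.0, 0.0]
wrist_force: [0.2, 0.3, -0.6]
opening: 0.88
grasp_force: 0.0
time_s: 26.35
eef_pos: [0.5969, -0.3097, 0.3088]
eef_rot: [-0.0, -0.001, 1.0, 0.0]
wrist_force: [0.3, 0.4, -0.1]
opening: 0.88
grasp_force: 0.0
[0.517, -0.4677, -0.0053] -> [ 0.5226 -0.4656 -0.0274] iou 0.831
d [ 0.0744 -0.1559  0.299 ] rot [ 0.0003 -0.0002  0.0286]
d [ 0.0744 -0.1559  0.299 ] rot [ 0.0003  0.0004 -3.113 ]
[0.5182, -0.3234, -0.0129] -> [ 0.5178 -0.3234 -0.0021] iou 0.937
d [ 0.0791 -0.0137  0.299 ] rot [ 0.0003 -0.0002  0.0033]
d [ 0.0791 -0.0137  0.299 ] rot [ 0.0003  0.0004 -3.1383]
```

```bash
echo '[[[3.164,-0.548,2.4],[0,0,0.025],0.88],[[3.164,-0.548,4.8],[0,0,0.025],0.88],[[3.164,-0.548,7.2],[0,0,0.025],0.88],[[3.164,-0.548,9.2],[0,0,0.025],0.88],[[3.164,-0.548,10.4],[0,0,0.025],0.88],[[3.164,-0.548,11.4],[0,0,0.025],0.88],[[3.164,-0.548,11.8],[0,0,0.025],0.88],[[3.164,-0.548,11.8],[0,0,0.025],0.88],[[3.164,-0.548,11.8],[0,0,0.025],0],[[3.164,-0.548,11.8],[0,0,0.025],0]]' > next.json && python3 jog.py next.json;echo '[[[0,0,0],[0,0,0],0],[[0,0,0],[0,0,0],0],[[0,0,-2],[0,0,0],0],[[0,0,-4],[0,0,0],0],[[0,0,-6.4],[0,0,0],0],[[0,0,-8],[0,0,0],0],[[0,0,-8],[0,0,0],0]]' > next.json && python3 jog.py next.json; python3 - <<'E'
from h import *
tgt(ch(-.01,-.106,.22),YAW)
E
```

```text
time_s: 27.65
eef_pos: [0.5189, -0.3257, 0.0161]
eef_rot: [0.001, 0.003, 1.0, -0.001]
wrist_force: [0.4, -0.1, 7.4]
opening: 0.595
grasp_force: 65.7
time_s: 28.52
eef_pos: [0.5194, -0.3264, 0.2188]
eef_rot: [0.003, 0.003, 1.0, -0.003]
wrist_force: [0.4, 0.5, -2.3]
opening: 0.594
grasp_force: 64.4
d [-0.0438  0.412  -0.0033] rot [-0.0018  0.0088  1.1064]
d [-0.0438  0.412  -0.0033] rot [-0.01   -0.0021 -2.0351]
```

```bash
echo '[[[-1.76,16.48,0],[0,0,5.53],0],[[-1.76,16.48,0],[0,0,5.53],0],[[-1.76,16.48,0],[0,0,5.53],0],[[-1.76,16.48,0],[0,0,5.53],0],[[-1.76,16.48,0],[0,0,5.53],0],[[-1.76,16.48,0],[0,0,5.53],0],[[-1.76,16.48,0],[0,0,5.53],0],[[-1.76,16.48,0],[0,0,5.53],0],[[-1.76,16.48,1.2],[0,0,5.53],0],[[-1.76,16.48,1.2],[0,0,5.53],0]]' > next.json && python3 jog.py next.json; python3 - <<'E'
from h import *
tgt(ch(-.01,-.106,.051),YAW)
E
```

```text
time_s: 29.78
eef_pos: [0.5609, 0.0864, 0.1801]
eef_rot: [-0.003, 0.528, 0.849, -0.002]
wrist_force: [-0.0, 0.1, -2.3]
opening: 0.593
grasp_force: 64.3
d [-0.0034  0.0045  0.1291] rot [-0.0072 -0.0036  0.0003]
d [-0.0034  0.0045  0.1291] rot [ 0.0056 -0.0113 -3.1413]
```

Converted, 0.13 m is 5.2, 0.125 m is 5.

```bash
echo '[[[-0.08,0.12,2],[0,0,0],0],[[-0.08,0.12,3.6],[0,0,0],0],[[-0.08,0.12,4.6],[0,0,0],0],[[-0.08,0.12,5],[0,0,0],0],[[-0.08,0.12,5.2],[0,0,0],0],[[-0.08,0.12,5.2],[0,0,0],0]]' > next.json && python3 jog.py next.json; python3 - <<'E'
from h import *
tgt(ch(-.01,-.106,.051),YAW)
E
```

```text
time_s: 30.52
eef_pos: [0.5682, 0.0862, 0.055]
eef_rot: [0.001, 0.528, 0.849, 0.0]
wrist_force: [-0.8, -0.9, -2.6]
opening: 0.596
grasp_force: 64.4
d [ 0.0004 -0.0029  0.004 ] rot [0.0011 0.0007 0.0002]
d [ 0.0004 -0.0029  0.004 ] rot [-1.1000e-03  1.7000e-03 -3.1414e+00]
```

```bash
echo '[[[0,-0.12,0.16],[0,0,0],0],[[0,-0.12,0.24],[0,0,0],0],[[0,-0.12,0.24],[0,0,0],0.76],[[0,-0.12,0.24],[0,0,0],0.76],[[0,-0.12,0.24],[0,0,0],0.76],[[0,-0.12,-2.4],[0,0,0],0.76],[[0,-0.12,-4.8],[0,0,0],0.88],[[0,-0.12,-6.8],[0,0,0],0.88]]' > next.json && python3 jog.py next.json; python3 - <<'E'
from h import *
tgt([.60,-.40,.32],np.pi/2)
E
```

```text
time_s: 31.52
eef_pos: [0.5652, 0.0852, 0.2268]
eef_rot: [0.001, 0.528, 0.85, 0.0]
wrist_force: [1.1, 0.4, 0.0]
opening: 0.88
grasp_force: 0.0
d [-0.4504 -0.1838 -0.0931] rot [ 1.0000e-03  1.7000e-03 -1.1114e+00]
d [-0.4504 -0.1838 -0.0931] rot [ 2.0000e-03 -1.1000e-03  2.0302e+00]
```

Converted, -0.45 m is -18, -0.184 m is -7.36, -1.111 rad is -5.555.

```bash
echo '[[[-18,-7.36,-3.72],[0,0,-5.555],0.88],[[-18,-7.36,-3.72],[0,0,-5.555],0.88],[[-18,-7.36,-3.72],[0,0,-5.555],0.88],[[-18,-7.36,-3.72],[0,0,-5.555],0.88],[[-18,-7.36,-3.72],[0,0,-5.555],0.88],[[-18,-7.36,-3.72],[0,0,-5.555],0.88],[[-18,-7.36,-3.72],[0,0,-5.555],0.88],[[-18,-7.36,-3.72],[0,0,-5.555],0.88],[[-18,-7.36,-3.72],[0,0,-5.555],0.88],[[-18,-7.36,-3.72],[0,0,-5.555],0.88]]' > next.json && python3 jog.py next.json; echo '[[[0,0,0],[0,0,0],0.88],[[0,0,0],[0,0,0],0.88]]' > next.json && python3 jog.py next.json; python3 look.py .519,-.467,-.0053
```

```text
time_s: 32.78
eef_pos: [0.5991, -0.3998, 0.3162]
eef_rot: [-0.0, 0.001, 1.0, 0.001]
wrist_force: [0.2, 0.5, 0.2]
opening: 0.878
grasp_force: 0.0
time_s: 33.02
eef_pos: [0.5999, -0.398, 0.3173]
eef_rot: [-0.0, -0.001, 1.0, 0.0]
wrist_force: [-0.2, -0.0, -0.3]
opening: 0.88
grasp_force: 0.0
[0.519, -0.467, -0.0053] -> [ 0.5183 -0.4646 -0.0758] iou 0.87
d [ 0.0817 -0.0663  0.3073] rot [0.0001 0.0001 0.0772]
d [ 0.0817 -0.0663  0.3073] rot [-0.0001  0.0001 -3.0644]
```

View pics/look.png

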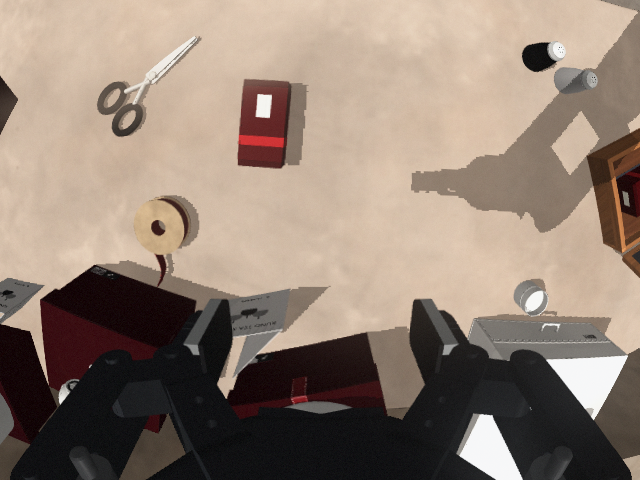

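The last carton is at (265,123), turned slightly, which agrees with the fit.

Converted, 0.303 m is 12.12, 0.295 m is 11.8, 0.075 rad is 0.375.

```bash
echo '[[[3.268,-2.652,2.4],[0,0,0.375],0.88],[[3.268,-2.652,4.8],[0,0,0.375],0.88],[[3.268,-2.652,7.2],[0,0,0.375],0.88],[[3.268,-2.652,9.2],[0,0,0.375],0.88],[[3.268,-2.652,10.6],[0,0,0.375],0.88],[[3.268,-2.652,11.8],[0,0,0.375],0.88],[[3.268,-2.652,12.12],[0,0,0.375],0.88],[[3.268,-2.652,12.12],[0,0,0.375],0.88],[[3.268,-2.652,12.12],[0,0,0.375],0],[[3.268,-2.652,12.12],[0,0,0.375],0]]' > next.json && python3 jog.py next.json;echo '[[[0,0,0],[0,0,0],0],[[0,0,0],[0,0,0],0],[[0,0,-2],[0,0,0],0],[[0,0,-4],[0,0,0],0],[[0,0,-6.4],[0,0,0],0],[[0,0,-8.8],[0,0,0],0],[[0,0,-8.8],[0,0,0],0]]' > next.json && python3 jog.py next.json; python3 - <<'E'
from h import *
tgt(ch(-.01,-.053,.24),YAW)
E
```

```text
time_s: 34.33
eef_pos: [0.519, -0.4674, 0.017]
eef_rot: [0.001, 0.038, 0.999, -0.002]
wrist_force: [1.8, -0.8, 11.0]
opening: 0.596
grasp_force: 66.6
time_s: 35.2
eef_pos: [0.5199, -0.4688, 0.2427]
eef_rot: [0.004, 0.038, 0.999, -0.005]
wrist_force: [-0.0, -0.9, -2.4]
opening: 0.593
grasp_force: 64.8
d [ 0.0233  0.6016 -0.0036] rot [-0.0044  0.0137  1.0366]
d [ 0.0233  0.6016 -0.0036] rot [-0.0158 -0.0051 -2.105 ]
```

Converted, 0.602 m is 24.08, 0.023 m is 0.92, 1.037 rad is 5.185.

```bash
echo '[[[0.92,24.08,0],[0,0,5.185],0],[[0.92,24.08,0],[0,0,5.185],0],[[0.92,24.08,0],[0,0,5.185],0],[[0.92,24.08,0],[0,0,5.185],0],[[0.92,24.08,0],[0,0,5.185],0],[[0.92,24.08,0],[0,0,5.185],0],[[0.92,24.08,0],[0,0,5.185],0],[[0.92,24.08,0],[0,0,5.185],0],[[0.92,24.08,0],[0,0,5.185],0],[[0.92,24.08,0],[0,0,5.185],0]]' > next.json && python3 jog.py next.json; echo '[[[0,0,1.2],[0,0,0],0],[[0,0,1.2],[0,0,0],0]]' > next.json && python3 jog.py next.json; python3 - <<'E'
from h import *
tgt(ch(-.01,-.053,.092),YAW)
a=ctrl.camera("side");b=ctrl.camera("wrist");cv2.imwrite("pics/s5.png",np.hstack([cv2.resize(a[230:430,200:400],(400,400)),cv2.copyMakeBorder(cv2.resize(b,(400,300)),0,100,0,0,0)]))
E
```

```text
time_s: 36.45
eef_pos: [0.5388, 0.1387, 0.2329]
eef_rot: [-0.001, 0.527, 0.85, -0.0]
wrist_force: [0.8, -0.6, -1.4]
opening: 0.595
grasp_force: 64.6
time_s: 36.7
eef_pos: [0.5372, 0.1365, 0.2006]
eef_rot: [-0.003, 0.527, 0.85, -0.002]
wrist_force: [-0.7, 0.5, -2.7]
opening: 0.597
grasp_force: 64.5
d [-0.0056  0.0033  0.1086] rot [-0.0066 -0.0028  0.0007]
d [-0.0056  0.0033  0.1086] rot [ 0.0043 -0.0104 -3.1409]
```

View pics/s5.png

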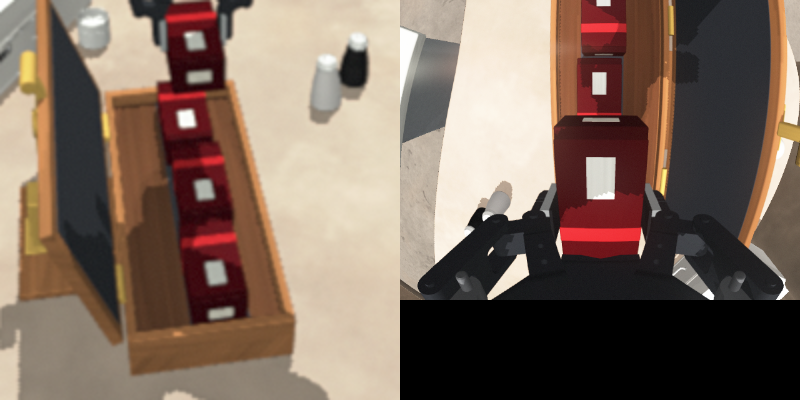

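The bottom course stands in line, at crop (185,115), (203,185) and (212,275). The fourth hangs above, aligned, so I lower it over the joint.

Converted, 0.1 m is 4, 0.09 m is 3.6.

```bash
echo '[[[-0.12,0.08,1.6],[0,0,0],0],[[-0.12,0.08,2.8],[0,0,0],0],[[-0.12,0.08,3.6],[0,0,0],0],[[-0.12,0.08,4],[0,0,0],0],[[-0.12,0.08,4],[0,0,0],0],[[-0.12,0.08,4],[0,0,0],0]]' > next.json && python3 jog.py next.json; python3 - <<'E'
from h import *
tgt(ch(-.01,-.053,.092),YAW)
E
```

```text
time_s: 37.55
eef_pos: [0.5442, 0.134, 0.1054]
eef_rot: [0.001, 0.528, 0.849, 0.001]
wrist_force: [-0.9, 0.9, -1.3]
opening: 0.599
grasp_force: 64.7
d [-0.     -0.0026  0.0134] rot [ 0.0019  0.0009 -0.0009]
d [-0.     -0.0026  0.0134] rot [ 1.4000e-03 -3.1000e-03  3.1407e+00]
```

Converted, -0.16 m is -6.4, -0.1 m is -4.

```bash
echo '[[[0,-0.08,0.28],[0,0,0],0],[[0,-0.08,0.48],[0,0,0],0],[[0,-0.08,0.6],[0,0,0],0],[[0,-0.08,0.6],[0,0,0],0],[[0,-0.08,0.6],[0,0,0],0.78],[[0,-0.08,0.6],[0,0,0],0.78],[[0,-0.08,0.6],[0,0,0],0.78],[[0,-0.08,-1.6],[0,0,0],0.78],[[0,-0.08,-4],[0,0,0],0.8],[[0,-0.08,-6.4],[0,0,0],0.8]]' > next.json && python3 jog.py next.json;echo '[[[-6.4,-1.6,-2],[0,0,0],0.8],[[-6.4,-1.6,-2],[0,0,0],0.8],[[-6.4,-1.6,-2],[0,0,0],0.8],[[-6.4,-1.6,-2],[0,0,0],0.8],[[-6.4,-1.6,-2],[0,0,0],0.8]]' > next.json && python3 jog.py next.json; python3 - <<'E'
from h import *
a=ctrl.camera("side");b=ctrl.camera("wrist");c=ctrl.camera("scene")
import pickle;pickle.dump(ctrl.camera_params("wrist"),open("w6.pkl","wb"));cv2.imwrite("pics/w6.png",b);cv2.imwrite("pics/a6.png",a)
cv2.imwrite("pics/s6.png",np.hstack([cv2.resize(a[210:430,200:420],(400,400)),np.vstack([cv2.resize(b,(400,300)),cv2.resize(c[140:290,150:350],(400,300))])[:600] [::1][:600][:400]]) if 0 else np.hstack([cv2.copyMakeBorder(cv2.resize(a[210:430,200:420],(400,400)),0,200,0,0,0),np.vstack([cv2.resize(b,(400,300)),cv2.resize(c[140:290,150:350],(400,300))])]))
E
```

```text
time_s: 38.8
eef_pos: [0.5411, 0.1333, 0.2656]
eef_rot: [-0.0, 0.528, 0.849, -0.0]
wrist_force: [1.1, 0.3, -0.2]
opening: 0.802
grasp_force: 0.0
time_s: 39.42
eef_pos: [0.576, -0.0275, 0.3134]
eef_rot: [-0.001, 0.528, 0.849, 0.0]
wrist_force: [0.8, 0.3, -0.6]
opening: 0.798
grasp_force: 0.0
```

View pics/s6.png

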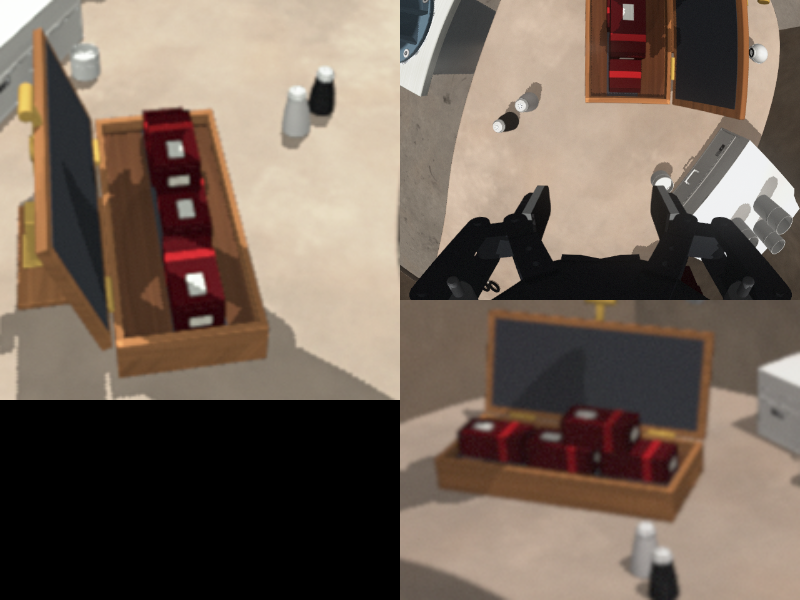

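The stack stands on the joint, but the carton at the far +y end looks slightly off. I check it from above.

```bash
echo '[[[5.6,1.6,-2],[0,0,0],0.8],[[5.6,1.6,-2],[0,0,0],0.8],[[5.6,1.6,-2],[0,0,0],0.8],[[5.6,1.6,-2],[0,0,0],0.8],[[5.6,1.6,-2],[0,0,0],0.8],[[5.6,1.6,-2],[0,0,0],0.8]]' > next.json && python3 jog.py next.json; python3 - <<'E'
from fit import *
np.set_printoptions(precision=4,suppress=True)
p=ctrl.camera_params("wrist");im=ctrl.camera("wrist")
yw=YAW+np.pi/2
E=[(*ch(-.01,y)[:2],yw) for y in(.106,0,-.106,-.053)]
Z=[.054,.054,.054,.094]
u=np.vstack([proj("wrist",box(e[0],e[1],z,yw),p) for e,z in zip(E,Z)])
x0,y0=np.maximum(u.min(0)-3,0).astype(int);x1,y1=(u.max(0)+3).astype(int);print(x0,y0,x1,y1)
t=im.copy()
for e,z in zip(E,Z): cv2.polylines(t,[cv2.convexHull(np.round(proj("wrist",box(e[0],e[1],z,yw),p)).astype(np.int32))],True,(0,255,0))
cv2.imwrite("pics/chk2.png",t)
E
```

```text
time_s: 40.33
eef_pos: [0.5502, 0.1145, 0.3632]
eef_rot: [-0.001, 0.528, 0.849, -0.0]
wrist_force: [0.2, -0.6, -0.4]
opening: 0.797
grasp_force: 0.0
293 0 349 261
```

View pics/chk2.png

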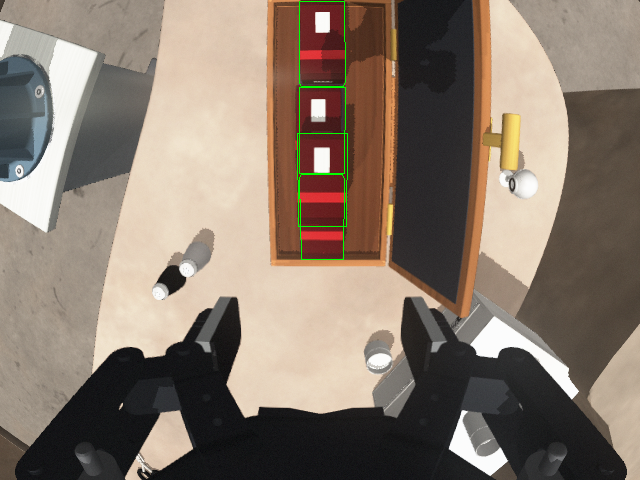

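All four cartons lie inside their nominal outlines, the lid rests on the stay, and the bystanders are untouched. I hand in.

```bash
python3 -c "
from bench import ctrl
print(ctrl.hand_in())"
```

```text
the job is handed in; nothing more can be done
None
```

I handed the job in with the stay up, the lid leaning on it, and all four cartons found in the scene built in brick bond on the runner (three below, one over a joint). The last camera check showed every carton on its mark, but the hand-in returned no verdict.

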